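# Square up the tasting-board pile

### The job

The pale board on top of the pile in the peg caddy has been put in the wrong way round: lift it clear of the pegs, give it a half turn and lay it back down between the pegs, so that its handle points the same way as the handle of the board under it. Then draw the dark board out of the slot under the cutting bench by its handle, leave it lying flat on the counter clear of the bench and let go, then pick it up afresh and lay it on top of the pile, squarely, edges flush and its handle pointing the same way as the others. Set boards down rather than dropping them, and leave the cheese, the jar and the bowl where they are.

Things in the scene. Friction and masses are not known exactly. Their poses are not given: they have to be found in the camera images.
- caddy: Fixed black plate 150 x 110 x 12 mm; origin under its centre, on the counter. Lower board's handle points to its -x. Undersides of boards 1, 2, 3 at z = 12, 26, 40 mm. Eight 10 mm steel pegs with tapered tops, tips 38 mm above the counter, 2.5 mm clear of the boards' bodies: at x +-62.5, y +-25 (handles pass between) and x +-44, y +-39.5 mm (fingers fit at mid-length).
- low_center (a point): Tasting board of mid-brown wood: body 110 x 64 mm, handle 45 x 28 mm in the middle of one short end, all 14 mm thick, about 130 g. It is the lowest in the caddy, the right way round, and stays there. This point: centre of the body, half-way up. x axis along the board, away from the handle (which spans x = -55 to -100 mm); z up.
- low_handle (a point): The middle of the handle of the lowest, mid-brown board, half-way up; 80 mm from the centre of its body, along the board. Axes as at its centre.
- mid_center (a point): Tasting board of pale wood: body 110 x 64 mm, handle 45 x 28 mm in the middle of one short end, all 14 mm thick, about 130 g. It lies in the caddy on the mid-brown board, at the start the wrong way round: its handle points to the caddy's +x. This point: centre of the body, half-way up. x axis along the board, away from the handle (which spans x = -55 to -100 mm); z up.
- mid_handle (a point): The middle of the handle of the pale board, half-way up; 80 mm from the centre of its body, along the board. Axes as at its centre.
- spare_center (a point): Tasting board of dark wood: body 110 x 64 mm, handle 45 x 28 mm in the middle of one short end, all 14 mm thick, about 130 g. At the start it lies flat on the counter in the bench's slot with only its handle sticking out (by 40 to 46 mm). This point: centre of the body, half-way up. x axis along the board, away from the handle (which spans x = -55 to -100 mm); z up.
- spare_handle (a point): The middle of the handle of the dark board, half-way up; 80 mm from the centre of its body, along the board. Axes as at its centre.
- bench: Fixed wooden cutting bench 150 deep, 160 wide, 44 mm high; cheese block fixed on its rear half, to 74 mm high. Slot under the top 86 wide, 26 high, 138 mm deep, floored by the counter. Origin on the counter 30 mm in front of the slot mouth's middle; x points into the slot (front at x = 30 mm): the board is drawn out along -x, some 130 mm to clear.
- cheese_center (a point): White round cheese, 88 mm across and 34 mm high, loose on the counter; its centre. Leave alone.
- jar_center (a point): Amber preserve jar with a brass-coloured lid, 60 mm across and 85 mm high, loose; its centre. Leave alone.
- bowl_center (a point): Blue ceramic bowl, 90 mm across and 45 mm high, loose; its centre. Leave alone.
There are look-alikes about, which are no part of the job. What is shaped like the part that bears spare_center but yellow is not meant.

How it is judged:
On the way, in this order (a step that is already met when the one before it is completed fails the run):
1. the pale board is lifted clear of the pegs (height (world z) of mid_center above 0.052 m), for 0.1 s.
2. the pale board is back down between the pegs, turned half round, and let go (x of mid_center in the frame of caddy between -0.006 and 0.006 m and y of mid_center in the frame of caddy between -0.006 and 0.006 m and z of mid_center in the frame of caddy between 0.03 and 0.036 m and x of each of mid_handle, low_handle in the frame of caddy below -0.06 m and angle between mid_center's own z axis and vertical below 0.05 rad and z of low_center in the frame of caddy between 0.016 and 0.022 m and contact force between the fingers and mid below 0.1 N and linear speed of mid below 0.03 m/s), for 0.2 s.
3. the dark board lies flat on the counter, its body clear of the bench, let go (height (world z) of spare_center below 0.012 m and (x of spare_center in the frame of bench below -0.025 m or y of spare_center in the frame of bench above 0.115 m or y of spare_center in the frame of bench below -0.115 m) and contact force between the fingers and spare below 0.1 N and linear speed of spare below 0.03 m/s), for 0.2 s.
At the end, for the whole second after the job is handed in: The three boards lie flat in one pile in the caddy, all handles to the caddy's -x: brown lowest, pale on it between the pegs (within 6 mm of the caddy's centre each way), dark on top, within 6 mm each way and 0.08 rad of the pale one; released and at rest (all of step 2 and x of spare_center in the frame of mid_center between -0.006 and 0.006 m and y of spare_center in the frame of mid_center between -0.006 and 0.006 m and z of spare_center in the frame of mid_center between 0.012 and 0.016 m and x of spare_handle in the frame of caddy below -0.06 m and angle between the x axis of spare_center and the x axis of mid_center, either way round below 0.08 rad and angle between spare_center's own z axis and vertical below 0.05 rad and contact force between the fingers and spare below 0.1 N and linear speed of spare below 0.03 m/s); the robot touches nothing.
It fails at once if the cheese is pushed more than 25 mm from its place or tipped over (distance of cheese_center from where it was at the start of the episode above 0.025 m or angle between cheese_center's own z axis and vertical above 0.5 rad).
It fails at once if the jar is pushed more than 25 mm from its place or tipped over (distance of jar_center from where it was at the start of the episode above 0.025 m or angle between jar_center's own z axis and vertical above 0.5 rad).
It fails at once if the bowl is pushed more than 25 mm from its place or tipped over (distance of bowl_center from where it was at the start of the episode above 0.025 m or angle between bowl_center's own z axis and vertical above 0.5 rad).
It fails at once if the pale board is dropped (falls freely by more than about 25 mm) (linear speed of mid above 0.7 m/s and contact force between anything else and mid below 0.1 N).
It fails at once if the dark board is dropped (falls freely by more than about 25 mm) (linear speed of spare above 0.7 m/s and contact force between anything else and spare below 0.1 N).
It also fails if it takes over 69 s, if anything falls off the work surface, if the arm or the gripper's body presses on something with over 40 N, if the wrist force passes 120 N, or if a joint passes its speed limit or range.

### The arm

A 6-joint arm with a two-finger parallel gripper is mounted at the origin on the work surface. World frame = base frame: x ahead of the robot, y to its left, z up, the work surface at z = 0. Lengths are in m, angles in rad, forces in N, time in s.
With the tool pointing down it reaches from about 0.225 to 0.875 m from the base axis. Payload 3.4 kg.
Tool frame: the origin (TCP) lies at the very end of the fingers, on their centre line; the grasp point (between the pads) lies 19 mm behind it; z points along the fingers, y is the direction in which the jaws open and shut (so a half turn about z gives the same grasp; the last joint's range is limited). The gripper opens to 85 mm and grips with 20 to 120 N. Pads are 22 mm wide; open, the fingers measure 114 mm over their backs; the gripper's body (76 mm by 85 mm) begins 54 mm behind the grasp point. The pads swing forward as they close: fully open they stand 13 mm farther back than shut.
Start: joints at [1.184, 0.276, 1.505, -0, 1.361, -0.121], TCP at [0.151, 0.555, 0.193] pointing down, gripper open.
Joint ranges: [-2.89, 2.89], [-0.75, 2.08], [0.22, 2.7], [-1.18, 4.32], [0.11, 2.71], [-2.7, 2.7]. Speed limits (rad/s): [2.57, 2.57, 3.14, 3.14, 3.14, 3.14].

### API

Orientations are given as a unit quaternion [w, x, y, z].
In Python, from rig import manip gives the robot as it stands. The module is installed in compiled form; this text tells all that it offers.
- The arm moves only by the tool carry_out, never from a script. Its argument "moves" is one flat list of numbers, 5 for each row, row after row: the opening in per cent of the stroke, from 0 (shut) to 100 (fully open), then the shift along the world's x, y, z in cm, then the turn about the world's z in rad. A call has exactly 10 rows; each row shifts and turns the commanded pose from where the row before left it; what a row does not reach is not made up. A row lasts 1/10 s, in which the tool goes at most 50 mm and 8.59 degrees, less where a joint would pass 70% of its speed; a pose out of reach is approached as far as the arm can. A call is refused whole if a number of a shift passes 5 or a number of a turn 0.15, either way. A call with a gripper value outside its range is refused whole. The fingers move at their own pace and stop on an object; "squeeze" is the grip in N (left out, the last holds). Time passes only in rows, so rows that do not move let the fingers close, or fill a call up. It gives the time, the measured TCP pose, the force and the opening at its end, in the units of the state.
- manip.get_state(): the state, without advancing time (a new reading comes with each control period).
- manip.get_image(name): name is "scene" or "side" or "wrist"; returns the picture (400x640x3 uint8, red, green, blue); there is no depth.
- manip.camera_info(name): a dict with "fov_y" (degrees; the focal length in pixels is half the picture's height over the tangent of half this angle, whatever the lens; pixels are square), "cx", "cy" (the principal point, pixels), "rvec" (rotation vector, rad) and "tvec" (3), from world to camera coordinates, as OpenCV has them; the wrist camera has in their place "hand_eye" (4x4, takes a point from camera to tool coordinates, whose origin is the TCP and whose axes are the flange's). Camera axes: x right, y down, z forward; pixel columns grow to the right and rows downward; lengths in m; the calibration is good to about 2 mm. A picture is of the moment at which its call begins: read the wrist's pose just before it. camera_info takes no time and is no camera call.
- manip.sign_off(): hands the job in, once; it reports no verdict.
The state is a dict: "clock": time; "qpos": joint angles; "qd": joint speeds; "effort": joint torques, N m; "position": TCP position; "ee_rot": TCP orientation; "contact_force": force on the tool from outside, world axes, zero at the start; "moment": the same for the moment, N m; "width": finger opening in m.
Only numpy, scipy, OpenCV 4.12 (cv2) and the standard library are available. Lean on these libraries where they do the work, as an engineer would, in place of code of your own. Each camera call takes 0.05 s, during which the arm holds its last target. There are 200 camera calls.

## Working session

There is one attempt and no reset: what is moved stays moved. The work goes in short steps, Python scripts to look and compute and a tool call to move; the robot and the scene stay as the last step left them, time stands still between calls to the robot, and variables do not carry over. Pictures are saved under pics/ and viewed, about 8 in all and at most 12, crops included, and the job is handed in when it is done.

Besides the shell and the picture viewer there is one more tool, called after "Call:" by a JSON object that holds its "api" and its "payload", one argument or row to a line. carry_out: Moves the arm, as the interface text tells. Its arguments: {"type":"object","properties":{"moves":{"type":"array","items":{"type":"number"}},"squeeze":{"type":"number"}},"required":["moves"]}

```bash
mkdir -p pics; python3 - <<'E'
from rig import manip
import cv2
for n in("scene","side"):
    cv2.imwrite(f"pics/{n}0.png",manip.get_image(n)[:,:,::-1]); print(n,manip.camera_info(n))
print(manip.camera_info("wrist")); print(manip.get_state())
E
```

```text
scene {'fov_y': 56.003251896380185, 'cx': 316.5435112031572, 'cy': 196.55254386931895, 'rvec': array([ 1.1666022 ,  2.57277515, -0.7213623 ]), 'tvec': array([ 0.34664879, -0.30888617,  1.36028179])}
side {'fov_y': 42.49683779467093, 'cx': 318.5015784025271, 'cy': 201.9835853626161, 'rvec': array([ 2.21890747, -0.70278296,  0.3263561 ]), 'tvec': array([-0.44547423,  0.25967535,  1.20256874])}
{'fov_y': 64.55792244533825, 'cx': 317.1398429309655, 'cy': 192.93443054205525, 'hand_eye': array([[ 1.87331991e-04, -9.51540041e-01, -3.07524821e-01,
         7.71498746e-02],
       [ 9.99999917e-01,  2.89781480e-04, -2.87478276e-04,
        -8.80118669e-04],
       [ 3.62662088e-04, -3.07524742e-01,  9.51540016e-01,
        -1.80700839e-01],
       [ 0.00000000e+00,  0.00000000e+00,  0.00000000e+00,
         1.00000000e+00]])}
{'clock': 0.1, 'qpos': array([ 1.18401328e+00,  2.76543564e-01,  1.50600709e+00, -1.73773280e-05,
        1.36068823e+00, -1.20980344e-01]), 'qd': array([-1.93043626e-04, -2.84898856e-03, -3.36301290e-03,  1.99306150e-03,
        1.72400503e-05, -9.24182682e-04]), 'effort': array([ 1.77861868e-03, -4.17698014e+01, -2.46404064e+01, -1.06880699e-05,
        5.82082270e-03, -1.20358993e-05]), 'position': array([0.1508435 , 0.55431419, 0.1925193 ]), 'ee_rot': array([-1.98512324e-04,  1.32508612e-01,  9.91181512e-01, -7.98863581e-04]), 'contact_force': array([ 0.34591539,  0.10314238, -0.23577764]), 'moment': array([ 0.02471959, -0.01176458,  0.0588712 ]), 'width': 0.08530687156446698}
```

View pics/scene0.png

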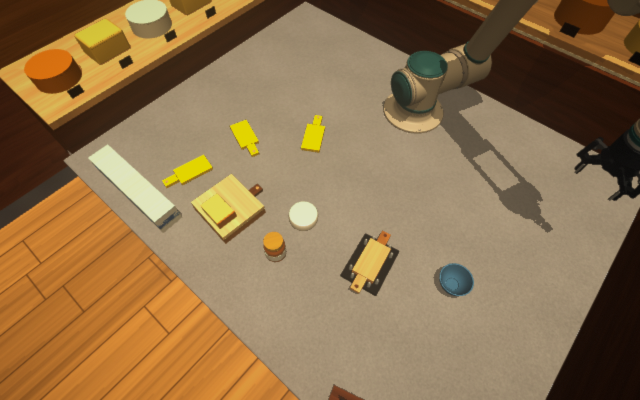

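View pics/side0.png

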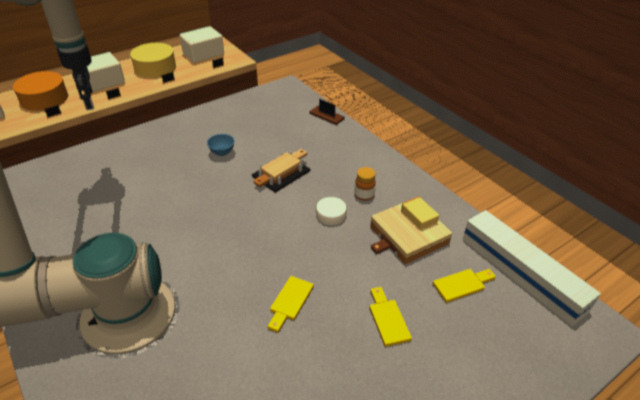

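The scene shows the caddy at about (371,263), with the pale handle at (357,285) and the brown handle at (384,238). The bench is at (228,207) with the dark handle at (257,189). The three yellow boards at (190,170), (245,137) and (313,133) are look-alikes. Next I'll measure enlarged crops.

```bash
cat > h.py <<'E'
import numpy as np, cv2
from scipy.spatial.transform import Rotation as R
from rig import manip
def cam(n,st=None):
    c=manip.camera_info(n); f=200/np.tan(np.radians(c["fov_y"])/2)
    if n=="wrist":
        st=st or manip.get_state(); w,x,y,z=st["ee_rot"]
        T=np.eye(4);T[:3,:3]=R.from_quat([x,y,z,w]).as_matrix();T[:3,3]=st["position"]
        T=T@c["hand_eye"]; Rw,o=T[:3,:3],T[:3,3]
    else:
        Rc=R.from_rotvec(c["rvec"]).as_matrix(); Rw=Rc.T; o=-Rc.T@c["tvec"]
    return f,c["cx"],c["cy"],Rw,o
def pt(C,u,v,z):
    f,cx,cy,Rw,o=C; d=Rw@np.array([(u-cx)/f,(v-cy)/f,1]); return o+d*(z-o[2])/d[2]
def px(C,p):
    f,cx,cy,Rw,o=C; q=Rw.T@(np.array(p)-o); return q[:2]/q[2]*f+[cx,cy]
E
python3 - <<'E'
from h import *
S=cam("scene");D=cam("side")
for n,c,u in(("scene",S,[("pale h",357,285,.04),("caddy",371,263,.04),("brown h",384,238,.026),("dark h",257,189,.014),("bench",228,207,.044),("cheese",303,215,.02),("jar",274,246,.04),("bowl",456,280,.02)]),
 ("side",D,[("caddy",281,167,.04),("pale h",300,155,.04),("brown h",262,180,.026),("dark h",380,245,.014),("cheese",331,211,.02),("jar",366,185,.04),("bowl",221,145,.02)])):
    for a,x,y,z in u: print(n,a,pt(c,x,y,z).round(3))
a=cv2.imread("pics/scene0.png");b=cv2.imread("pics/side0.png")
L=[a[225:300,330:410],a[165:240,190:270],b[140:200,240:320],b[195:260,365:455]]
L=[cv2.resize(x,(400,300),interpolation=cv2.INTER_CUBIC) for x in L]
cv2.imwrite("pics/crop0.png",np.vstack([np.hstack(L[:2]),np.hstack(L[2:])]))
E
```

```text
scene pale h [0.653 0.251 0.04 ]
scene caddy [0.581 0.242 0.04 ]
scene brown h [0.49  0.223 0.026]
scene dark h [ 0.609 -0.174  0.014]
scene bench [ 0.719 -0.176  0.044]
scene cheese [ 0.585 -0.002  0.02 ]
scene jar [0.718 0.011 0.04 ]
scene bowl [0.461 0.441 0.02 ]
side caddy [0.563 0.219 0.04 ]
side pale h [0.644 0.236 0.04 ]
side brown h [0.492 0.214 0.026]
side dark h [ 0.617 -0.181  0.014]
side cheese [ 0.585 -0.007  0.02 ]
side jar [0.721 0.007 0.04 ]
side bowl [0.478 0.449 0.02 ]
```

View pics/crop0.png

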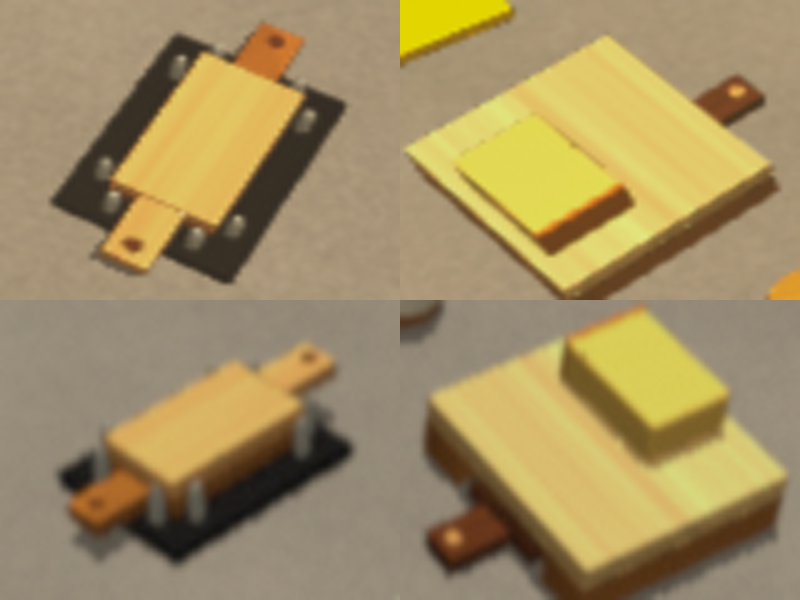

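```bash
python3 - <<'E'
from h import *
S=cam("scene");D=cam("side")
q=lambda c,x,y,ox,oy,sx,sy,z: pt(c,ox+x/sx,oy+y/sy,z)
P=[q(S,x,y,330,225,5,4,.04) for x,y in((208,52),(305,100),(210,228),(112,182))]
Q=[q(D,x,y-300,240,140,5,5,.04) for x,y in((236,360),(302,405),(172,486),(106,440))]
for n,A,l in(("S",P,(0,3)),("D",Q,(0,3))):
    A=np.array(A); print(n,A.round(3).tolist(),A.mean(0).round(4),[np.linalg.norm(A[i]-A[i-1]).round(3) for i in range(4)])
for n,c,u,v,z in(("yel a",S,313,133,.014),("yel a h",S,318,120,.014),("yel b",S,243,133,.014),("yel b h",S,255,152,.014)): print(n,pt(c,u,v,z).round(3))
# dark handle ends
print("bench top", [q(S,x,y,190,165,5,4,.044).round(3).tolist() for x,y in((607,37),(772,170),(570,293),(405,150))] if 0 else [q(S,x-400,y,190,165,5,4,.044).round(3).tolist() for x,y in((607,37),(772,170),(570,293),(405,150))])
print("dark hole",q(S,737-400,91,190,165,5,4,.014).round(3),q(D,453,444,365,195,400/90,300/65,.014) if 0 else q(D,53,455-300-0+0,365,195,400/90,300/65,.014).round(3))
E
```

```text
S [[0.52, 0.199, 0.04], [0.514, 0.261, 0.04], [0.621, 0.276, 0.04], [0.63, 0.218, 0.04]] [0.5713 0.2386 0.04  ] [np.float64(0.112), np.float64(0.062), np.float64(0.108), np.float64(0.059)]
D [[0.619, 0.272, 0.04], [0.628, 0.21, 0.04], [0.521, 0.189, 0.04], [0.511, 0.249, 0.04]] [0.5698 0.23   0.04  ] [np.float64(0.111), np.float64(0.062), np.float64(0.109), np.float64(0.06)]
yel a [ 0.324 -0.194  0.014]
yel a h [ 0.267 -0.22   0.014]
yel b [ 0.482 -0.373  0.014]
yel b h [ 0.512 -0.283  0.014]
bench top [[0.634, -0.255, 0.044], [0.65, -0.095, 0.044], [0.794, -0.109, 0.044], [0.78, -0.269, 0.044]]
dark hole [ 0.605 -0.176  0.014] [ 0.65  -0.129  0.014]
```

Call:
{"api": "carry_out", "payload": {
  "moves": [100,2.8,-2.1,0,0.04,100,2.8,-2.1,0,0.04,100,2.8,-2.1,0,0.04,100,2.8,-2.1,0,0.04,100,2.8,-2.1,0,0.04,100,2.8,-2.1,0,0.04,100,2.8,-2.1,0,0.04,100,2.8,-2.1,0,0.04,100,2.8,-2.1,0,0.04,100,2.8,-2.1,0,0.04],
  "squeeze": 40
}}

```text
clock: 1.1
position: [0.4318, 0.3437, 0.1929]
ee_rot: [-0.0, -0.068, 0.998, -0.0]
contact_force: [0.7, 0.3, 0.4]
width: 0.0853
```

Call:
{"api": "carry_out", "payload": {
  "moves": [100,2.8,-2.2,0,0.025,100,2.8,-2.2,0,0,100,2.8,-2.2,0,0,100,2.8,-2.2,0,0,100,2.8,-2.2,0,0,100,0,0,0,0,100,0,0,0,0,100,0,0,0,0,100,0,0,0,0,100,0,0,0,0]
}}

```text
clock: 2.1
position: [0.5702, 0.2357, 0.1936]
ee_rot: [0.0, -0.08, 0.997, 0.0]
contact_force: [-0.3, 0.0, -0.0]
width: 0.0858
```

```bash
cat > look.py <<'E'
import sys
from h import *
s=manip.get_state(); n=sys.argv[1]
cv2.imwrite(f"pics/{n}.png",manip.get_image("wrist")[:,:,::-1]); np.save(f"pics/{n}.npy",np.r_[s["position"],s["ee_rot"]])
w,x,y,z=s["ee_rot"]; M=R.from_quat([x,y,z,w]).as_matrix()
print(s["clock"],s["position"].round(4),"heading",np.arctan2(M[1,0],M[0,0]).round(4),"w",s["width"].round(4),"tilt",M[:2,2].round(3),"F",s["contact_force"].round(1))
E
python3 look.py w1
```

```text
Traceback (most recent call last):
  File "look.py", line 6, in <module>
    print(s["clock"],s["position"].round(4),"heading",np.arctan2(M[1,0],M[0,0]).round(4),"w",s["width"].round(4),"tilt",M[:2,2].round(3),"F",s["contact_force"].round(1))
                                                                                             ^^^^^^^^^^^^^^^^
AttributeError: 'float' object has no attribute 'round'
```

View pics/w1.png

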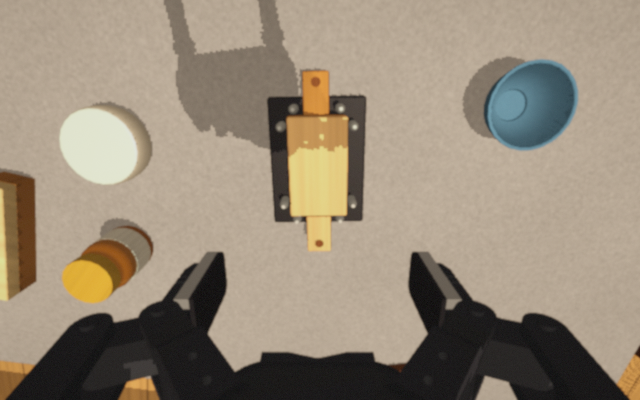

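The wrist picture shows the pale body with corners at about (288,115), (348,115), (350,216) and (289,216), and its handle hole at (319,243). The brown handle hole is at (315,82), the caddy plate corners are at about (268,97), (365,97), (363,220) and (275,221), and the pegs are visible.

```bash
sed -i 's/s\["width"\].round(4)/round(s["width"],4)/' look.py
cat >> h.py <<'E'
def camf(n):
    a=np.load(f"pics/{n}.npy"); return cam("wrist",dict(position=a[:3],ee_rot=a[3:]))
def head(a,b): d=b-a; return round(float(np.arctan2(d[1],d[0])),4)
E
python3 - <<'E'
from h import *
a=np.load("pics/w1.npy"); print(a.round(4), "heading",2*np.arctan2(a[5],a[4]) if 0 else 2*np.arctan2(a[5],a[4]))
C=camf("w1")
A=np.array([pt(C,u,v,.04) for u,v in((288,115),(348,115),(350,216),(289,216))])
print(A.round(4).tolist(),A.mean(0).round(4),[np.linalg.norm(A[i]-A[i-1]).round(4) for i in range(4)],head((A[0]+A[1])/2,(A[2]+A[3])/2))
b=pt(C,315.5,82,.026);p=pt(C,319,243,.04); print("holes",b.round(4),p.round(4),head(b,p))
B=np.array([pt(C,u,v,.012) for u,v in((268,97),(365,97),(363,220),(275,221))]);print("plate",B.mean(0).round(4),head((B[0]+B[1])/2,(B[2]+B[3])/2),[np.linalg.norm(B[i]-B[i-1]).round(4) for i in range(4)])
G=np.array([pt(C,u,v,.036) for u,v in((293,108),(281,127),(340,108),(354,126),(284,202),(297,215),(355,202),(340,216))]);print("pegs",G.round(4).tolist(),G.mean(0).round(4))
I=cv2.imread("pics/w1.png")[60:265,250:390];cv2.imwrite("pics/w1c.png",cv2.resize(I,None,fx=2.9,fy=2.9,interpolation=cv2.INTER_CUBIC))
E
```

```text
[ 5.702e-01  2.357e-01  1.936e-01  0.000e+00 -8.020e-02  9.968e-01
  1.000e-04] heading 3.302208847510644
[[0.5221, 0.1959, 0.04], [0.5123, 0.2568, 0.04], [0.6216, 0.2802, 0.04], [0.6327, 0.2118, 0.04]] [0.5722 0.2362 0.04  ] [np.float64(0.1117), np.float64(0.0617), np.float64(0.1119), np.float64(0.0693)] 0.1769
holes [0.4857 0.2186 0.026 ] [0.6608 0.251  0.04  ] 0.1826
plate [0.5724 0.2352 0.012 ] 0.1811 [np.float64(0.1469), np.float64(0.1062), np.float64(0.1457), np.float64(0.1089)]
pegs [[0.5147, 0.1998, 0.036], [0.5358, 0.19, 0.036], [0.5069, 0.2477, 0.036], [0.5225, 0.2656, 0.036], [0.6184, 0.2038, 0.036], [0.6317, 0.2206, 0.036], [0.6055, 0.2833, 0.036], [0.625, 0.2696, 0.036]] [0.5701 0.2351 0.036 ]
```

View pics/w1c.png

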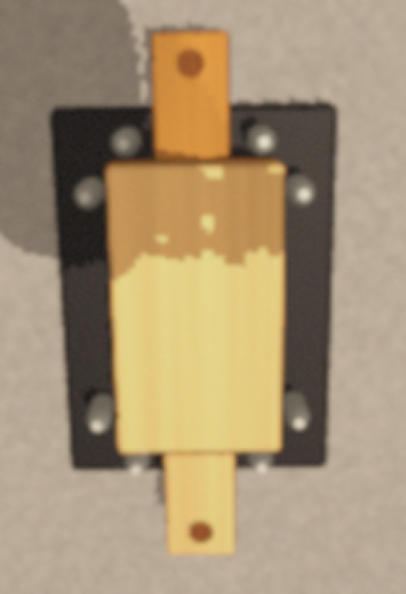

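Call:
{"api": "carry_out", "payload": {
  "moves": [100,0.2,0,-2,0.02,100,0,0,-2,0,100,0,0,-2,0,100,0,0,-2,0,100,0,0,-2,0,100,0,0,-2,0,100,0,0,-2,0,100,0,0,-1.5,0,100,0,0,-1,0,100,0,0,-0.5,0]
}}

```text
clock: 3.15
position: [0.5725, 0.235, 0.0225]
ee_rot: [-0.001, -0.09, 0.996, -0.0]
contact_force: [0.2, -0.5, 0.3]
width: 0.0852
```

Call:
{"api": "carry_out", "payload": {
  "moves": [100,0,0,0,0,100,0,0,0,0,50,0,0,0,0,50,0,0,0,0,50,0,0,0,0,50,0,0,0,0,50,0,0,0,0,50,0,0,0,0,50,0,0,0,0,50,0,0,0,0]
}}

```text
clock: 4.15
position: [0.573, 0.2348, 0.0233]
ee_rot: [-0.0, -0.089, 0.996, 0.0]
contact_force: [-0.2, 0.2, -0.1]
width: 0.0429
```

```bash
python3 look.py w2
```

```text
4.15 [0.573  0.2348 0.0233] heading -2.9624 w 0.0429 tilt [-0.  0.] F [-0.2  0.2 -0.1]
```

View pics/w2.png

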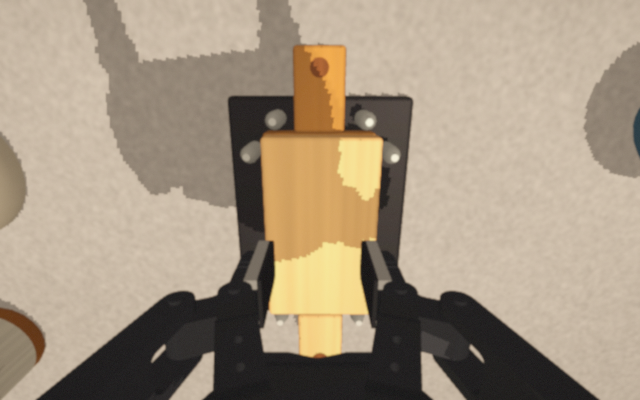

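```bash
python3 - <<'E'
from h import *
s=manip.get_state(); print(s["position"],s["width"],s["contact_force"],s["moment"])
C=camf("w2"); a=np.load("pics/w2.npy"); w,x,y,z=a[3:]; M=R.from_quat([x,y,z,w]).as_matrix()
for xx in(-.011,.011):
  for hw in(.0215,.032):
    for b in(0,.006,.013,.019,.03): print(xx,hw,b,px(C,a[:3]+M@[xx,hw,-b]).round(0),px(C,a[:3]+M@[xx,-hw,-b]).round(0))
A=np.array([pt(C,u,v,.04) for u,v in((262,135),(383,136),(368,316),(270,314))])
print(A.round(4).tolist(),A.mean(0).round(4),[np.linalg.norm(A[i]-A[i-1]).round(4) for i in range(4)],head((A[0]+A[1])/2,(A[2]+A[3])/2))
I=cv2.imread("pics/w2.png")[200:370,210:430];cv2.imwrite("pics/w2c.png",cv2.resize(I,None,fx=3.4,fy=3.4,interpolation=cv2.INTER_CUBIC))
E
```

```text
[0.57302703 0.23484393 0.02328469] 0.0427377338883088 [ 0.2766048  -1.26068873  0.55078768] [ 0.01198616 -0.02402061  0.00432292]
-0.011 0.0215 0 [354. 239.] [285. 239.]
-0.011 0.0215 0.006 [355. 243.] [285. 243.]
-0.011 0.0215 0.013 [356. 249.] [283. 249.]
-0.011 0.0215 0.019 [357. 254.] [282. 254.]
-0.011 0.0215 0.03 [360. 264.] [280. 264.]
-0.011 0.032 0 [370. 239.] [269. 239.]
-0.011 0.032 0.006 [372. 243.] [267. 243.]
-0.011 0.032 0.013 [374. 249.] [266. 249.]
-0.011 0.032 0.019 [376. 254.] [264. 254.]
-0.011 0.032 0.03 [379. 264.] [261. 264.]
0.011 0.0215 0 [355. 206.] [284. 206.]
0.011 0.0215 0.006 [356. 210.] [283. 209.]
0.011 0.0215 0.013 [358. 214.] [282. 214.]
0.011 0.0215 0.019 [359. 218.] [281. 218.]
0.011 0.0215 0.03 [362. 226.] [279. 226.]
0.011 0.032 0 [372. 206.] [267. 206.]
0.011 0.032 0.006 [374. 210.] [266. 209.]
0.011 0.032 0.013 [376. 214.] [264. 214.]
0.011 0.032 0.019 [378. 218.] [262. 218.]
0.011 0.032 0.03 [382. 226.] [258. 226.]
[[0.5233, 0.1954, 0.04], [0.5127, 0.2567, 0.04], [0.6226, 0.2744, 0.04], [0.632, 0.2142, 0.04]] [0.5726 0.2352 0.04  ] [np.float64(0.1103), np.float64(0.0622), np.float64(0.1113), np.float64(0.061)] 0.1651
```

View pics/w2c.png

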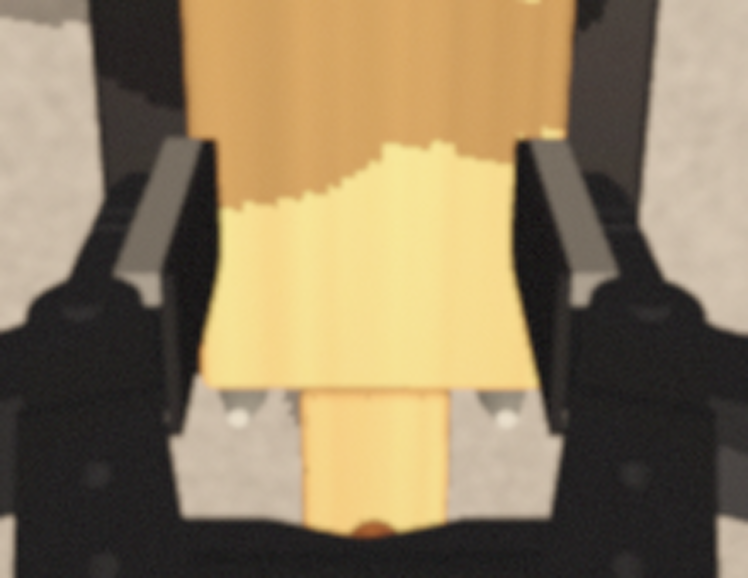

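The fingers shut to 43 mm without meeting the 64 mm board, so the tips must be above the board top and higher than the stated TCP suggests. I'll check this from the side camera.

```bash
python3 - <<'E'
from h import *
I=manip.get_image("side")[:,:,::-1].copy(); D=cam("side"); s=manip.get_state(); p=s["position"]
w,x,y,z=s["ee_rot"]; M=R.from_quat([x,y,z,w]).as_matrix()
k=6; u0,v0=230,80; J=cv2.resize(I[v0:v0+100,u0:u0+110],None,fx=k,fy=k,interpolation=cv2.INTER_CUBIC)
for b,c in((0,(0,0,255)),(.017,(0,255,0)),(.045,(255,0,0))):
  for hw in(-.0215,.0215):
    q=px(D,p+M@[0,hw,-b]); cv2.drawMarker(J,tuple(int(t) for t in ((q-[u0,v0])*k)),c,0,14,1); print(b,hw,q.round(1))
cv2.imwrite("pics/s2.png",J)
E
```

```text
0 -0.0215 [286.  170.6]
0 0.0215 [276.5 164.4]
0.017 -0.0215 [285.8 166.2]
0.017 0.0215 [276.3 160. ]
0.045 -0.0215 [285.5 158.8]
0.045 0.0215 [275.9 152.7]
```

View pics/s2.png

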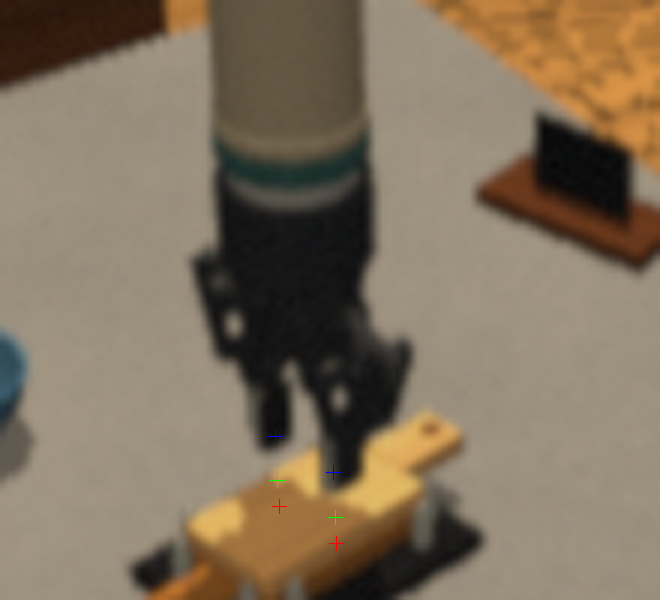

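Confirmed: the fingertips sit about 38–45 mm above the reported TCP. I'll calibrate by touch, lowering the half-closed fingers gently onto the board top at z = 40 mm.

Call:
{"api": "carry_out", "payload": {
  "moves": [50,0,0,-0.9,0,50,0,0,-0.7,0,50,0,0,-0.1,0,50,0,0,-0.1,0,50,0,0,-0.05,0,50,0,0,-0.05,0,50,0,0,-0.05,0,50,0,0,-0.05,0,50,0,0,0,0,50,0,0,0,0]
}}

```text
clock: 5.25
position: [0.5731, 0.2349, 0.0034]
ee_rot: [0.0, -0.089, 0.996, 0.0]
contact_force: [0.2, -0.7, 0.7]
width: 0.0427
```

Call:
{"api": "carry_out", "payload": {
  "moves": [50,0,0,-0.05,0,50,0,0,-0.05,0,50,0,0,-0.05,0,50,0,0,-0.05,0,50,0,0,-0.05,0,50,0,0,-0.05,0,50,0,0,0,0,50,0,0,0,0,50,0,0,0,0,50,0,0,0,0]
}}

```text
clock: 6.25
position: [0.5731, 0.2348, 0.0003]
ee_rot: [0.0, -0.089, 0.996, 0.0]
contact_force: [0.6, -0.0, 0.1]
width: 0.0429
```

Call:
{"api": "carry_out", "payload": {
  "moves": [50,0,0,-0.05,0,50,0,0,-0.05,0,50,0,0,-0.05,0,50,0,0,-0.05,0,50,0,0,-0.05,0,50,0,0,-0.05,0,50,0,0,-0.05,0,50,0,0,0,0,50,0,0,0,0,50,0,0,0,0]
}}

```text
clock: 7.25
position: [0.5732, 0.2349, 0.0001]
ee_rot: [0.001, -0.09, 0.996, 0.0]
contact_force: [-5.4, -1.4, 18.8]
width: 0.0426
```

Contact: the board top at 40 mm stopped the reported TCP at z ≈ 0.000. At 43 mm opening the tips are therefore 40 mm above the reported TCP, and about 44 mm at 64 mm opening. I'll lift, open, lower to the corrected depth and grip.

Call:
{"api": "carry_out", "payload": {
  "moves": [50,0,0,0.8,0,100,0,0,0,0,100,0,0,0,0,100,0,0,0,0,100,0,0,0,0,100,0,0,0,0,100,0,0,-0.8,0,100,0,0,-0.7,0,100,0,0,-0.5,0,100,0,0,0,0]
}}

```text
clock: 8.25
position: [0.572, 0.2345, -0.0165]
ee_rot: [-0.001, -0.089, 0.996, -0.0]
contact_force: [0.1, -0.9, -0.4]
width: 0.0856
```

Call:
{"api": "carry_out", "payload": {
  "moves": [100,0,0,0,0,60,0,0,0,0,60,0,0,0,0,60,0,0,0,0,60,0,0,0,0,60,0,0,0,0,60,0,0,0,0,60,0,0,0,0,60,0,0,0,0,60,0,0,0,0]
}}

```text
clock: 9.25
position: [0.5736, 0.235, -0.0145]
ee_rot: [0.001, -0.089, 0.996, 0.0]
contact_force: [0.1, 0.8, 5.4]
width: 0.0628
```

Call:
{"api": "carry_out", "payload": {
  "moves": [60,0,0,0.5,0,60,0,0,0.5,0,60,0,0,0.8,0,60,0,0,1,0,60,0,0,1,0,60,0,0,1,0,60,0,0,1,0,60,0,0,0,0,60,0,0,0,0,60,0,0,0,0]
}}

```text
clock: 10.25
position: [0.5726, 0.2347, 0.0424]
ee_rot: [-0.0, -0.089, 0.996, -0.0]
contact_force: [-0.4, 0.1, -0.9]
width: 0.0626
```

```bash
python3 look.py w3
```

```text
10.25 [0.5726 0.2347 0.0424] heading -2.9624 w 0.0626 tilt [-0.001 -0.   ] F [-0.4  0.1 -0.9]
```

View pics/w3.png

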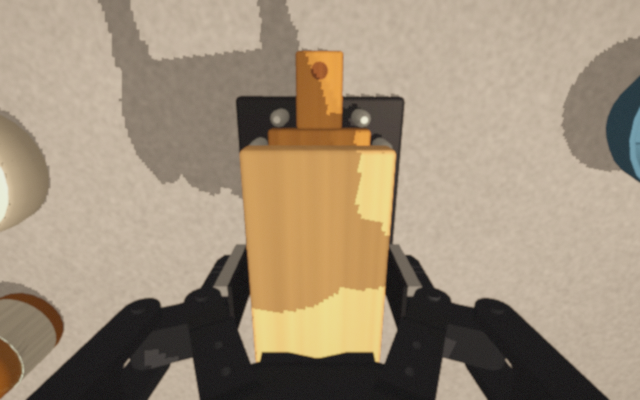

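The pale board is lifted alone: its near edge is at row 150, columns 242–395. The brown board stays in the caddy, with its edge at row 129 and its hole at (319.5,70). The peg tips show at (280,118) and (361,118). Now I'll work out the offsets for the half turn.

```bash
python3 - <<'E'
from h import *
C=camf("w3"); a=np.load("pics/w3.npy"); h=.1792; ex=np.array([np.cos(h),np.sin(h)]); ey=np.array([-ex[1],ex[0]])
rel=lambda p:(np.array([(p[:2]-a[:2])@ex,(p[:2]-a[:2])@ey])*1000).round(1)
for n,u,v,z in(("pale L",242,150,.097),("pale R",395,150,.097),("brownL",269,129,.026),("brownR",370,129,.026),("hole",319.5,70,.026),("pegL",280,118,.036),("pegR",361,118,.036),("plateL",237,98,.012),("plateR",404,98,.012)): print(n,rel(pt(C,u,v,z)))
# columns of edges in row profile, subpixel
g=cv2.cvtColor(cv2.imread("pics/w3.png"),6).astype(int)
print(g[120:160,330].tolist()); print(g[85:105,385].tolist()); print(g[170,235:260].tolist(),g[170,385:405].tolist())
for n,u,v,z in(("w1 hole b",315.5,82,.026),("w1 hole p",319,243,.04)): 
  print(n,rel(pt(camf("w1"),u,v,z)))
for n,u,v,z in(("w2 hole b",319.5,67,.026),("w2 edge",320,134,.04),("w2 edge far",320,315,.04)): print(n,rel(pt(camf("w2"),u,v,z)))
E
```

```text
pale L [-55.  -31.7]
pale R [-55.   29.7]
brownL [-55.3 -31.2]
brownR [-55.3  30.9]
hole [-89.1  -0.2]
pegL [-62.7 -23. ]
pegR [-62.7  23.7]
plateL [-73.2 -52.8]
plateR [-73.3  53.9]
[114, 114, 112, 115, 113, 112, 111, 105, 96, 88, 94, 104, 109, 110, 112, 113, 113, 112, 112, 113, 110, 111, 108, 106, 105, 106, 109, 112, 116, 122, 134, 148, 156, 160, 161, 163, 165, 164, 164, 163]
[181, 182, 184, 185, 186, 186, 185, 185, 183, 177, 154, 107, 56, 42, 51, 61, 69, 75, 73, 75]
[132, 130, 130, 129, 130, 136, 144, 152, 159, 164, 166, 166, 166, 166, 167, 166, 167, 165, 165, 165, 164, 164, 165, 163, 162] [213, 214, 215, 215, 216, 213, 211, 205, 193, 162, 106, 63, 61, 98, 148, 176, 183, 185, 186, 187]
w1 hole b [-88.4  -0.3]
w1 hole p [89.7  0.3]
w2 hole b [-89.   -0.3]
w2 edge [-56.1  -0. ]
w2 edge far [55.5  0.3]
```

Call:
{"api": "carry_out", "payload": {
  "moves": [60,0,0,0,-0.07,60,0,0,0,-0.13,60,0,0,0,-0.14,60,0,0,0,-0.14,60,0,0,0,-0.14,60,0,0,0,-0.14,60,0,0,0,-0.14,60,0,0,0,-0.14,60,0,0,0,-0.14,60,0,0,0,-0.14]
}}

```text
clock: 11.3
position: [0.5726, 0.2347, 0.0421]
ee_rot: [-0.0, 0.542, 0.84, -0.0]
contact_force: [-0.3, 0.5, -1.1]
width: 0.0628
```

Call:
{"api": "carry_out", "payload": {
  "moves": [60,0,0,0,-0.14,60,0,0,0,-0.14,60,0,0,0,-0.14,60,0,0,0,-0.14,60,0,0,0,-0.14,60,0,0,0,-0.14,60,0,0,0,-0.14,60,0,0,0,-0.14,60,0,0,0,-0.14,60,0,0,0,-0.14]
}}

```text
clock: 12.3
position: [0.5726, 0.2347, 0.0421]
ee_rot: [0.0, 0.956, 0.293, -0.001]
contact_force: [-0.8, -0.9, -1.4]
width: 0.0629
```

Call:
{"api": "carry_out", "payload": {
  "moves": [60,0,0,0,-0.14,60,0,0,0,-0.14,60,0,0,0,-0.09,60,0,0,0,-0.05,60,0,0,0,0,60,0,0,0,0,60,0,0,-1,0,60,0,0,-1,0,60,0,0,0,0,60,0,0,0,0]
}}

```text
clock: 13.3
position: [0.5725, 0.2347, 0.022]
ee_rot: [0.0, 0.996, 0.09, -0.001]
contact_force: [-0.2, 0.3, -1.0]
width: 0.0625
```

```bash
python3 look.py w4; python3 - <<'E'
import cv2
g=cv2.imread("pics/w4.png"); cv2.imwrite("pics/w4c.png",g)
E
```

```text
13.3 [0.5725 0.2347 0.022 ] heading 0.1809 w 0.0625 tilt [-0.002 -0.001] F [-0.2  0.3 -1. ]
```

Call:
{"api": "carry_out", "payload": {
  "moves": [60,0,0,-0.6,0,60,0,0,-0.6,0,60,0,0,-0.5,0,60,0,0,-0.3,0,60,0,0,-0.2,0,60,0,0,-0.2,0,60,0,0,-0.2,0,60,0,0,-0.2,0,60,0,0,-0.2,0,60,0,0,0,0]
}}

```text
clock: 14.35
position: [0.5728, 0.2348, -0.0074]
ee_rot: [0.0, 0.996, 0.09, -0.0]
contact_force: [-0.0, -0.2, -1.0]
width: 0.0632
```

Call:
{"api": "carry_out", "payload": {
  "moves": [60,0,0,-0.2,0,60,0,0,-0.2,0,60,0,0,-0.15,0,60,0,0,-0.1,0,60,0,0,-0.05,0,60,0,0,0,0,60,0,0,0,0,72,0,0,0,0,80,0,0,0,0,100,0,0,0,0]
}}

```text
clock: 15.35
position: [0.5733, 0.2349, -0.0139]
ee_rot: [0.0, 0.996, 0.09, 0.0]
contact_force: [-0.1, 0.8, 0.0]
width: 0.0807
```

Call:
{"api": "carry_out", "payload": {
  "moves": [100,0,0,0,0,100,0,0,0,0,100,0,0,0,0,100,0,0,0,0,100,0,0,1,0,100,0,0,2,0,100,0,0,3,0,100,0,0,4,0,100,0,0,3,0,100,0,0,0,0]
}}

```text
clock: 16.35
position: [0.5767, 0.2359, 0.122]
ee_rot: [-0.001, 0.996, 0.09, 0.006]
contact_force: [0.6, -0.2, 0.0]
width: 0.0853
```

```bash
python3 look.py w5
```

```text
16.35 [0.5767 0.2359 0.122 ] heading 0.1809 w 0.0853 tilt [0.011 0.003] F [ 0.6 -0.2  0. ]
```

View pics/w5.png

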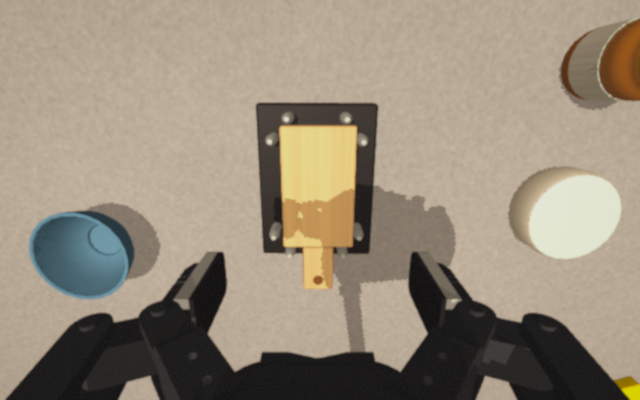

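The pale board is seated between the pegs with its handle hole at (318,280), the same way as the brown board. Bowl, cheese and jar are unmoved. Next is the dark handle, the only dark board and the one in the bench slot; the yellow ones are not meant.

Call:
{"api": "carry_out", "payload": {
  "moves": [100,0.2,-3.5,0,-0.03,100,0.2,-4.8,0,-0.03,100,0.2,-4.8,0,-0.03,100,0.2,-4.8,0,-0.03,100,0.2,-4.8,0,-0.03,100,0.2,-4.8,0,-0.03,100,0.2,-4.8,0,-0.03,100,0.2,-4.8,0,-0.03,100,0.1,-4.1,0,-0.04,100,0,0,0,0]
}}

```text
clock: 17.4
position: [0.5894, -0.1826, 0.1144]
ee_rot: [0.001, 0.999, -0.052, -0.001]
contact_force: [-0.4, 0.1, -1.0]
width: 0.0857
```

Call:
{"api": "carry_out", "payload": {
  "moves": [50,0,0,0,0,50,0,0,0,0,50,0,0,0,0,50,0,0,0,0,50,0,0,0,0,50,0,0,0,0,50,0,0,0,0,50,0,0,0,0,50,0,0,0,0,50,0,0,0,0]
}}

```text
clock: 18.4
position: [0.5901, -0.1772, 0.1158]
ee_rot: [0.0, 0.999, -0.05, 0.0]
contact_force: [-0.9, -0.3, -0.2]
width: 0.0425
```

```bash
python3 look.py w6
```

```text
18.4 [ 0.5901 -0.1772  0.1158] heading -0.0993 w 0.0425 tilt [ 0. -0.] F [-0.9 -0.3 -0.2]
```

View pics/w6.png

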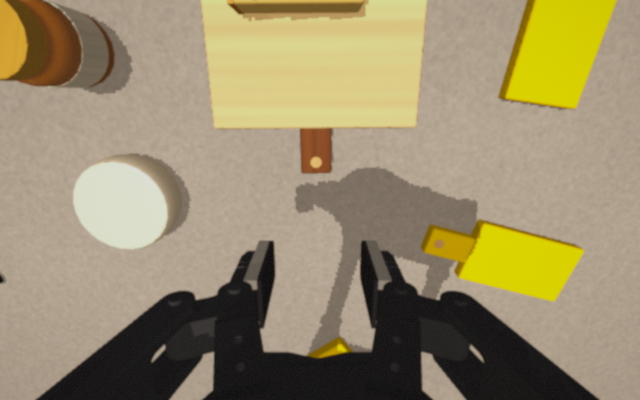

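```bash
python3 - <<'E'
from h import *
C=camf("w6")
for n,u,v,z in(("hole",316,162,.014),("hL tip",303,173,.014),("hR tip",331,172,.014),("h mid at bench",316,128,.014),("benchL",215,128,.044),("benchR",417,126,.044),("yel handle tip",424,250,.014),("yel h tip2",428,227,.014),("yel corner",458,275,.014),("yel low",333,341,.014),("yel low r",349,350,.014),("cheese",124,205,.034)): print(n,pt(C,u,v,z).round(4))
print(head(pt(C,215,128,.044),pt(C,417,126,.044))+np.pi/2)
E
```

```text
hole [ 0.6085 -0.1793  0.014 ]
hL tip [ 0.5994 -0.1664  0.014 ]
hR tip [ 0.5978 -0.1921  0.014 ]
h mid at bench [ 0.6388 -0.1823  0.014 ]
benchL [ 0.65   -0.1038  0.044 ]
benchR [ 0.6358 -0.2618  0.044 ]
yel handle tip [ 0.509  -0.2774  0.014 ]
yel h tip2 [ 0.5337 -0.2812  0.014 ]
yel corner [ 0.4768 -0.3122  0.014 ]
yel low [ 0.4062 -0.1778  0.014 ]
yel low r [ 0.392  -0.1946  0.014 ]
cheese [ 0.5912 -0.0074  0.034 ]
-0.08940367320510334
```

Call:
{"api": "carry_out", "payload": {
  "moves": [50,1,-0.2,-1,0.01,50,1,-0.1,-2,0,50,0.7,-0.1,-2,0,50,0,0,-2,0,50,0,0,-2,0,50,0,0,-2,0,50,0,0,-2,0,50,0,0,-1,0,50,0,0,-0.5,0,50,0,0,0,0]
}}

```text
clock: 19.45
position: [0.6171, -0.1812, -0.0299]
ee_rot: [-0.0, 0.999, -0.045, -0.0]
contact_force: [-0.7, -0.2, -0.1]
width: 0.0427
```

Call:
{"api": "carry_out", "payload": {
  "moves": [50,0,0,-0.4,0,50,0,0,-0.2,0,50,0,0,0,0,15,0,0,0,0,15,0,0,0,0,15,0,0,0,0,15,0,0,0,0,15,0,0,0,0,15,0,0,0,0,15,0,0,0,0]
}}

```text
clock: 20.45
position: [0.6175, -0.1812, -0.0345]
ee_rot: [0.0, 0.999, -0.045, 0.001]
contact_force: [-0.3, 0.6, 5.3]
width: 0.0268
```

Call:
{"api": "carry_out", "payload": {
  "moves": [15,-0.6,0.05,0.05,0,15,-1.4,0.13,0,0,15,-1.6,0.14,0,0,15,-1.6,0.14,0,0,15,-1.6,0.14,0,0,15,-1.6,0.14,0,0,15,-1.6,0.14,0,0,15,-1.6,0.14,0,0,15,-1.4,0.13,0,0,15,-0.9,0.08,0,0]
}}

```text
clock: 21.45
position: [0.4778, -0.1691, -0.0345]
ee_rot: [0.0, 0.999, -0.045, 0.001]
contact_force: [1.2, -0.2, 0.9]
width: 0.0272
```

Call:
{"api": "carry_out", "payload": {
  "moves": [15,0,0,0,0,15,0,0,0,0,50,0,0,0,0,60,0,0,0,0,60,0,0,0,0,60,0,0,0,0,100,0,0,2,0,100,-1,0,3,0,100,-2,0.2,4,0,100,0,0,4,0]
}}

```text
clock: 22.45
position: [0.4447, -0.1655, 0.0957]
ee_rot: [-0.001, 0.999, -0.045, -0.002]
contact_force: [0.3, 0.3, 0.1]
width: 0.0854
```

Call:
{"api": "carry_out", "payload": {
  "moves": [100,1.5,0,1.5,0,100,4,-0.36,0,0,100,2,-0.18,0,0,100,0,0,0,0,100,0,0,0,0,100,0,0,0,0,100,0,0,0,0,100,0,0,0,0,100,0,0,0,0,100,0,0,0,0]
}}

```text
clock: 23.45
position: [0.5228, -0.1723, 0.1105]
ee_rot: [0.0, 0.999, -0.045, 0.0]
contact_force: [0.8, 0.7, -0.2]
width: 0.0853
```

```bash
python3 look.py w7; python3 - <<'E'
from h import *
# draw the dark-wood mask bounds instead of viewing
g=cv2.imread("pics/w7.png"); hsv=cv2.cvtColor(g,40)
m=cv2.inRange(hsv,(2,90,30),(16,255,150)); n,l,s,c=cv2.connectedComponentsWithStats(m)
for i in np.argsort(-s[1:,4])[:4]+1:
    if s[i,4]>300: print(s[i],c[i].round(1),cv2.boxPoints(cv2.minAreaRect(np.argwhere(l==i)[:,::-1].astype(np.float32))).round(1).tolist())
E
```

```text
23.45 [ 0.5228 -0.1723  0.1105] heading -0.0894 w 0.0853 tilt [ 0. -0.] F [ 0.8  0.7 -0.2]
[ 276   80   77  168 9123] [318.3 152.1] [[275.70001220703125, 81.0999984741211], [350.8999938964844, 77.4000015258789], [359.20001220703125, 245.0], [284.1000061035156, 248.6999969482422]]
```

```bash
cat > meas.py <<'E'
import sys
from h import *
n,z=sys.argv[1],float(sys.argv[2]); lo=eval(sys.argv[3]);hi=eval(sys.argv[4]); C=camf(n)
m=cv2.inRange(cv2.cvtColor(cv2.imread(f"pics/{n}.png"),40),lo,hi)
k,l,s,c=cv2.connectedComponentsWithStats(m); i=1+np.argmax(s[1:,4]); m=(l==i)
rows=[(v,*np.flatnonzero(m[v])[[0,-1]]) for v in range(400) if m[v].sum()>5]
for r in rows[::8]: print(r,end=" ")
# rectify to mm on plane z: 1 px = 0.5 mm about the TCP, tool heading
a=np.load(f"pics/{n}.npy")
P=np.array([pt(C,u,v,z)[:2] for v,u in np.argwhere(m)])
q=C; a4=P.mean(0); U=np.linalg.svd(P-a4,full_matrices=False)[2][0]; U=U*np.sign(U[0])
t=(P-a4)@U; w=(P-a4)@[-U[1],U[0]]
print("\nsvd heading",np.arctan2(U[1],U[0]).round(4),"len",(t.max()-t.min()).round(4),"width",(w.max()-w.min()).round(4))
far=t.max(); cen=a4+U*(far-.055)+np.array([-U[1],U[0]])*(w.max()+w.min())/2
print("centre from far end",cen.round(4),"from tip",(a4+U*(t.min()+.1)+np.array([-U[1],U[0]])*(w.max()+w.min())/2).round(4))
E
python3 meas.py w7 .014 "(2,90,30)" "(16,255,150)"
```

```text
(80, np.int64(311), np.int64(351)) (88, np.int64(277), np.int64(351)) (96, np.int64(277), np.int64(351)) (104, np.int64(277), np.int64(351)) (112, np.int64(278), np.int64(351)) (120, np.int64(278), np.int64(351)) (128, np.int64(279), np.int64(351)) (136, np.int64(279), np.int64(351)) (144, np.int64(280), np.int64(351)) (152, np.int64(280), np.int64(351)) (160, np.int64(281), np.int64(351)) (168, np.int64(281), np.int64(351)) (176, np.int64(282), np.int64(351)) (184, np.int64(283), np.int64(351)) (192, np.int64(283), np.int64(351)) (200, np.int64(283), np.int64(351)) (208, np.int64(303), np.int64(331)) (216, np.int64(304), np.int64(331)) (224, np.int64(304), np.int64(332)) (232, np.int64(304), np.int64(332)) (240, np.int64(304), np.int64(332)) 
svd heading -0.1007 len 0.1537 width 0.0667
centre from far end [ 0.5567 -0.1752] from tip [ 0.558  -0.1753]
```

```bash
python3 - <<'E'
from h import *
C=camf("w7")
m=lambda v,a,b:(pt(C,a,v,.014),pt(C,b,v,.014))
for r in((90,276.5,351.5),(144,279.5,351.5),(196,282.8,351.5),(216,303.5,331.5),(240,303.7,332.5)):
    L,Rr=m(*r); print(r[0],L[:2].round(4),Rr[:2].round(4),np.linalg.norm(L-Rr).round(4),((L+Rr)/2)[:2].round(4))
print(head(sum(m(240,303.7,332.5))/2,sum(m(90,276.5,351.5))/2), "L",head(m(196,282.8,351)[0],m(90,276.5,351)[0]),"R",head(m(196,0,351.5)[1],m(90,0,351.5)[1]))
g=cv2.imread("pics/w7.png"); print(g[90,270:282].tolist(), g[90,346:356].tolist(), g[190,346:356].tolist())
E
```

```text
90 [ 0.6062 -0.1471] [ 0.6006 -0.2093] 0.0624 [ 0.6034 -0.1782]
144 [ 0.5613 -0.1439] [ 0.5557 -0.2067] 0.0631 [ 0.5585 -0.1753]
196 [ 0.5134 -0.1409] [ 0.5077 -0.2041] 0.0634 [ 0.5105 -0.1725]
216 [ 0.4919 -0.1579] [ 0.4895 -0.1842] 0.0264 [ 0.4907 -0.171 ]
240 [ 0.467  -0.1555] [ 0.4646 -0.1833] 0.0278 [ 0.4658 -0.1694]
-0.0635 L -0.0662 R -0.0558
[[149, 169, 183], [149, 169, 182], [147, 167, 182], [147, 165, 181], [144, 162, 178], [130, 148, 165], [102, 120, 148], [58, 86, 137], [42, 80, 142], [41, 84, 147], [44, 84, 149], [45, 87, 151]] [[38, 77, 140], [41, 77, 139], [40, 78, 140], [41, 78, 139], [41, 75, 134], [53, 79, 127], [94, 111, 139], [133, 151, 167], [151, 170, 185], [156, 176, 191]] [[31, 52, 95], [29, 52, 94], [24, 49, 92], [27, 50, 90], [36, 55, 91], [64, 79, 101], [91, 106, 121], [105, 119, 133], [107, 122, 135], [105, 121, 134]]
```

Call:
{"api": "carry_out", "payload": {
  "moves": [100,1.5,-0.1,0,0.027,100,2,-0.2,-1,0,100,0,0,-2.5,0,100,0,0,-2.5,0,100,0,0,-2.5,0,100,0,0,-2.5,0,100,0,0,-2,0,100,0,0,-1,0,100,0,0,-0.6,0,100,0,0,-0.3,0]
}}

```text
clock: 24.5
position: [0.5584, -0.1754, -0.0387]
ee_rot: [0.0, 1.0, -0.031, 0.0]
contact_force: [0.0, -0.3, 0.7]
width: 0.0857
```

Call:
{"api": "carry_out", "payload": {
  "moves": [100,0,0,0,0,100,0,0,0,0,60,0,0,0,0,60,0,0,0,0,60,0,0,0,0,60,0,0,0,0,60,0,0,0,0,60,0,0,0,0,60,0,0,0,0,60,0,0,0,0]
}}

```text
clock: 25.5
position: [0.5586, -0.1754, -0.0376]
ee_rot: [0.0, 1.0, -0.031, 0.001]
contact_force: [-0.7, 0.5, 6.5]
width: 0.0626
```

Call:
{"api": "carry_out", "payload": {
  "moves": [60,0,0,0.5,0,60,0,0,1,0,60,0,0,1.5,0,60,0,0,2,0,60,0,0,2,0,60,0,0,2,0,60,0,0,1.5,0,60,0,0,1,0,60,0,0,0.5,0,60,0,1,0,0.02]
}}

```text
clock: 26.5
position: [0.5585, -0.1661, 0.0819]
ee_rot: [0.001, 1.0, -0.021, 0.001]
contact_force: [-0.4, -0.8, -1.8]
width: 0.0623
```

Call:
{"api": "carry_out", "payload": {
  "moves": [60,0.1,3,0,0.02,60,0.1,4,0,0.02,60,0.2,4.5,0,0.03,60,0.2,4.5,0,0.03,60,0.2,4.5,0,0.03,60,0.2,4.5,0,0.03,60,0.2,4.5,0,0.03,60,0.1,4.5,0,0.02,60,0.1,4,0,0.01,60,0,2,0,0]
}}

```text
clock: 27.5
position: [0.5705, 0.2389, 0.08]
ee_rot: [-0.001, 0.996, 0.091, -0.001]
contact_force: [-0.0, 0.1, -0.6]
width: 0.0624
```

Call:
{"api": "carry_out", "payload": {
  "moves": [60,0,0,0,0,60,0,0,0,0,60,0,0,-1,0,60,0,0,-2,0,60,0,0,-1,0,60,0,0,0,0,60,0,0,0,0,60,0,0,0,0,60,0,0,0,0,60,0,0,0,0]
}}

```text
clock: 28.5
position: [0.5725, 0.2348, 0.042]
ee_rot: [-0.0, 0.996, 0.089, 0.001]
contact_force: [0.3, 0.1, -1.0]
width: 0.0626
```

```bash
python3 look.py w8; python3 - <<'E'
from h import *
g=cv2.imread("pics/w8.png"); cv2.imwrite("pics/w8c.png",cv2.resize(g[70:270,200:440],None,fx=3,fy=3,interpolation=cv2.INTER_CUBIC))
E
```

```text
28.5 [0.5725 0.2348 0.042 ] heading 0.1778 w 0.0626 tilt [0.001 0.   ] F [ 0.3  0.1 -1. ]
```

View pics/w8c.png

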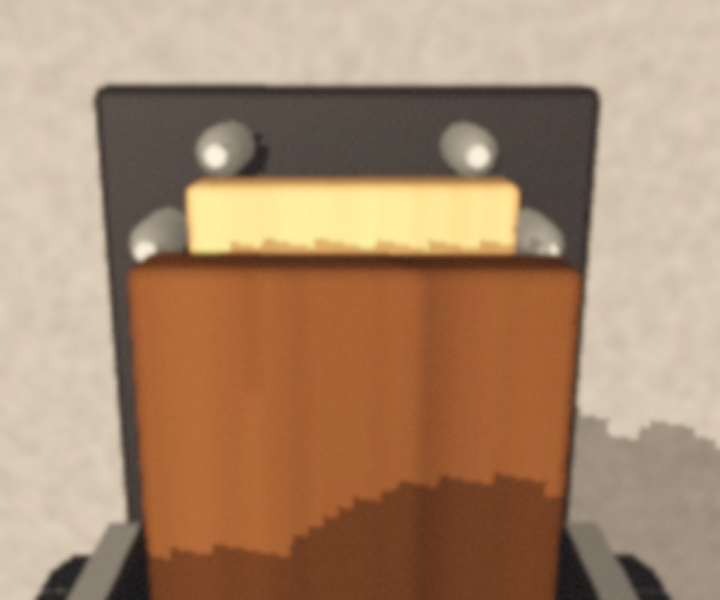

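The crop shows the dark board's end edge at crop row ~266, columns 130–582. The pale end edge below it is at row ~184, columns 188–519. Both are parallel and roughly centred.

```bash
python3 - <<'E'
from h import *
C=camf("w8"); a=np.load("pics/w8.npy"); h=.1778; ex=np.array([np.cos(h),np.sin(h)]); ey=np.array([-ex[1],ex[0]])
rel=lambda p:(np.array([(p[:2]-a[:2])@ex,(p[:2]-a[:2])@ey])*1000).round(1)
f=lambda n,x,y,z:print(n,rel(pt(C,200+x/3,70+y/3,z)))
f("dark top L",130,266,.0936);f("dark top R",582,266,.0936);f("dark bot",355,253,.0796)
f("pale L",188,184,.04);f("pale R",519,184,.04);f("plate L",98,92,.012);f("plate R",597,92,.012);f("pegL",213,155,.036);f("pegR",478,155,.036)
E
```

```text
dark top L [53.1 29. ]
dark top R [ 53.1 -33.4]
dark bot [52.2 -2.1]
pale L [57.8 29.5]
pale R [ 57.8 -33.5]
plate L [73.8 52.4]
plate R [ 73.9 -53.9]
pegL [62.9 25.1]
pegR [ 62.9 -26. ]
```

Call:
{"api": "carry_out", "payload": {
  "moves": [60,0.35,0.06,0,0,60,0,0,-0.7,0,60,0,0,-1,0,60,0,0,-1,0,60,0,0,-0.5,0,60,0,0,-0.3,0,60,0,0,-0.2,0,60,0,0,-0.1,0,60,0,0,0,0,60,0,0,0,0]
}}

```text
clock: 29.55
position: [0.5758, 0.2354, 0.0037]
ee_rot: [-0.0, 0.996, 0.089, 0.0]
contact_force: [0.3, -0.0, -0.8]
width: 0.0625
```

Call:
{"api": "carry_out", "payload": {
  "moves": [60,0,0,-0.1,0,60,0,0,-0.05,0,60,0,0,0,0,60,0,0,0,0,60,0,0,0,0,60,0,0,0,0,60,0,0,0,0,60,0,0,0,0,60,0,0,0,0,60,0,0,0,0]
}}

```text
clock: 30.55
position: [0.5758, 0.2354, 0.0024]
ee_rot: [-0.0, 0.996, 0.089, 0.0]
contact_force: [-0.5, 0.2, 5.6]
width: 0.0629
```

Contact is felt (the vertical force went from −1 to +5.6 N). I'll release gently and rise.

Call:
{"api": "carry_out", "payload": {
  "moves": [70,0,0,0,0,75,0,0,0,0,80,0,0,0,0,90,0,0,0,0,100,0,0,0,0,100,0,0,0,0,100,0,0,0,0,100,0,0,1,0,100,0,0,2,0,100,0,0,3,0]
}}

```text
clock: 31.55
position: [0.5743, 0.235, 0.0615]
ee_rot: [0.0, 0.996, 0.089, -0.002]
contact_force: [0.3, -0.4, 0.1]
width: 0.0852
```

Call:
{"api": "carry_out", "payload": {
  "moves": [100,0,0,3,0,100,0,0,3,0,100,0,0,0,0,100,0,0,0,0,100,0,0,0,0,100,0,0,0,0,100,0,0,0,0,100,0,0,0,0,100,0,0,0,0,100,0,0,0,0]
}}

```text
clock: 32.55
position: [0.5755, 0.2353, 0.1216]
ee_rot: [0.0, 0.996, 0.089, -0.0]
contact_force: [-0.1, 1.4, 0.7]
width: 0.0851
```

```bash
python3 look.py w9; python3 - <<'E'
from h import *
g=cv2.imread("pics/w9.png"); a=g[80:300,230:410]
b=manip.get_image("side")[:,:,::-1][140:200,240:320]
cv2.imwrite("pics/fin.png",np.hstack([cv2.resize(a,(450,550),interpolation=2),cv2.resize(b,(340,255),interpolation=2).copy() if 0 else cv2.copyMakeBorder(cv2.resize(b,(340,255),interpolation=2),0,295,0,0,0)]))
E
```

```text
32.55 [0.5755 0.2353 0.1216] heading 0.1778 w 0.0851 tilt [-0. -0.] F [-0.1  1.4  0.7]
```

The picture budget is used up, so I'll check the last placing numerically.

```bash
python3 - <<'E'
from h import *
C=camf("w9"); a=np.load("pics/w9.npy"); h=.1778; ex=np.array([np.cos(h),np.sin(h)]); ey=np.array([-ex[1],ex[0]])
o=np.array([.5725,.2353]); rel=lambda p:(np.array([(p[:2]-o)@ex,(p[:2]-o)@ey])*1000).round(1)
g=cv2.imread("pics/w9.png"); hs=cv2.cvtColor(g,40)
print("column 318 rows 95..150:",[(v,*g[v,318].tolist()) for v in range(100,140)])
m=cv2.inRange(hs,(2,90,20),(16,255,185)); m[:, :240]=0;m[:,400:]=0; k,l,s,c=cv2.connectedComponentsWithStats(m); i=1+np.argmax(s[1:,4]); m=l==i; print(s[i])
for v in range(s[i][1]+1,s[i][1]+s[i][3],10):
    r=np.flatnonzero(m[v]); L,Rr=pt(C,r[0],v,.054),pt(C,r[-1]+1,v,.054); print(v,r[0],r[-1],"rel L,R",rel(L),rel(Rr),"mid",(rel(L)+rel(Rr))/2)
# pale far edge from w5/w8
for n,v,z in(("w8",131.3,.04),("w5",126,.04)):
    print(n,rel(pt(camf(n),318,v,z)))
for v in(240,247): print("w5 near",rel(pt(camf("w5"),318,v,.04)))
E
```

```text
column 318 rows 95..150: [(100, 78, 89, 100), (101, 48, 53, 58), (102, 53, 57, 65), (103, 60, 64, 72), (104, 62, 68, 77), (105, 63, 69, 79), (106, 63, 68, 77), (107, 62, 69, 79), (108, 63, 69, 78), (109, 62, 68, 77), (110, 60, 66, 75), (111, 62, 69, 77), (112, 63, 69, 76), (113, 62, 66, 76), (114, 63, 69, 77), (115, 61, 68, 75), (116, 64, 69, 77), (117, 60, 67, 75), (118, 62, 68, 76), (119, 61, 68, 75), (120, 61, 68, 78), (121, 61, 79, 101), (122, 74, 119, 158), (123, 101, 167, 211), (124, 120, 192, 229), (125, 110, 179, 211), (126, 74, 130, 159), (127, 43, 80, 122), (128, 40, 75, 133), (129, 44, 84, 148), (130, 46, 87, 153), (131, 44, 88, 155), (132, 45, 87, 155), (133, 48, 89, 156), (134, 44, 88, 155), (135, 47, 89, 156), (136, 48, 90, 156), (137, 46, 89, 155), (138, 48, 89, 155), (139, 48, 90, 156)]
[  276   121    83   176 11295]
122 279 355 rel L,R [59.9 27.2] [ 59.9 -32. ] mid [59.9 -2.4]
132 277 358 rel L,R [52.3 29. ] [ 52.3 -34.6] mid [52.3 -2.8]
142 276 358 rel L,R [44.6 30.1] [ 44.6 -34.9] mid [44.6 -2.4]
152 277 358 rel L,R [36.7 29.6] [ 36.7 -35.3] mid [36.7  -2.85]
162 
[... 297 characters left out ...]
 mid [-5.3  -2.05]
212 279 355 rel L,R [-14.2  29.9] [-14.2 -34.8] mid [-14.2   -2.45]
222 280 354 rel L,R [-23.3  29.4] [-23.3 -34.3] mid [-23.3   -2.45]
232 280 353 rel L,R [-32.6  29.7] [-32.6 -33.8] mid [-32.6   -2.05]
242 280 354 rel L,R [-42.1  30.1] [-42.1 -35. ] mid [-42.1   -2.45]
252 282 352 rel L,R [-51.8  28.7] [-51.8 -33.6] mid [-51.8   -2.45]
262 302 332 rel L,R [-61.8  11.3] [-61.8 -16.2] mid [-61.8   -2.45]
272 302 331 rel L,R [-71.9  11.4] [-71.9 -15.5] mid [-71.9   -2.05]
282 302 331 rel L,R [-82.3  11.6] [-82.3 -15.6] mid [-82.3  -2. ]
292 302 330 rel L,R [-92.9  11.7] [-92.9 -14.9] mid [-92.9  -1.6]
w8 [57.7 -2.5]
w5 [57.6 -2.2]
w5 near [-44.8  -2.6]
w5 near [-51.9  -2.6]
```

```bash
python3 -c "
from rig import manip
s=manip.get_state();print(s['clock'],s['position'],s['contact_force']);print(manip.sign_off())"
```

```text
32.65 [0.57555344 0.23532498 0.12174907] [ 0.01417416 -0.7992328  -0.65389878]
the job is handed in; nothing more can be done
None
```

I turned the pale board half round and set it back between the pegs. Then I drew the dark board out of the slot, let it go on the counter, picked it up again and laid it on top of the pile. The job was handed in at 32.7 s of the 69 s, and no verdict was reported.

**Final checks, from the last wrist picture:**

| Check | Measured | Limit |
|---|---|---|
| Dark board along the pale one | about 2 mm short | 6 mm |
| Dark board sideways from the pale one | under 0.5 mm | 6 mm |
| Angle between them | below about 0.01 rad | 0.08 rad |

- **Handles:** all three point to the caddy's -x.
- **Pale board:** it measures about 2–3 mm off the caddy's centre, which is its play between the pegs.
- **Robot:** the fingers are open and well above the pile, with no force felt beyond sensor noise.

**What disagreed or was not checked:**
- **Fingertips higher than stated:** they sit about 40 mm above the reported TCP. The first grasp closed in the air over the board, so I lowered the fingers onto the board (about 19 N on the tool) to find the true height, then grasped with the correction.
- **Picture limit:** the final picture could not be viewed, so the last check is numeric only. I did not look at the cheese, jar and bowl again after the dark board was moved. Nothing was touched in earlier views, and every path passed well above or clear of them.

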